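# Make up two sampling kits

### The job

Make up the two sampling kits from the stock on the bench, one thing to a cell, each standing upright on the floor of its cell. The long tray takes the slim sample bottle in its middle cell and the squat jar and the steel weight in the two end cells, either way round; the short tray takes the steel beaker and the cuvette case, either way round. Leave the wide bottle, the mortar and the measuring cylinder standing where they are.

Things in the scene. Friction and masses are not known exactly. Their poses are not given: they have to be found in the camera images.
- long_tray: the long kit tray: low grey plastic tray, 88 x 256 mm, with three cells in a row. Walls and dividers 4 mm thick and 12 mm high over the bench, floor 4 mm thick, square cells 80 x 80 mm inside at 84 mm spacing. It stands firmly on the bench and cannot be pushed. Origin: centre of the underside, z up, local y along the row of cells. Cell centres at local y = -84, 0 and +84 mm (x = 0).
- short_tray: the short kit tray: low grey plastic tray, 88 x 172 mm, with two cells in a row. Walls and dividers 4 mm thick and 12 mm high over the bench, floor 4 mm thick, square cells 80 x 80 mm inside at 84 mm spacing. It stands firmly on the bench and cannot be pushed. Origin: centre of the underside, z up, local y along the row of cells. Cell centres at local y = -42 and +42 mm (x = 0).
- bottle: the slim sample bottle: white plastic, straight body 50 mm in diameter up to 74 mm, a sloping shoulder, screw cap 36 mm in diameter, 105 mm tall in all, about 0.14 kg. Stands upright at the start; origin: centre of the underside, z up.
- jar: the squat sample jar: white plastic, body 52 mm in diameter up to 32 mm, above it a screw lid 56 mm in diameter and 23 mm tall; 55 mm tall in all, about 0.12 kg. Stands upright at the start; origin: centre of the underside, z up.
- weight: the calibration weight: plain steel cylinder 40 mm in diameter and 45 mm tall, with a neck and a knob 24 mm in diameter on top; 65 mm tall in all, about 0.45 kg. Stands upright at the start; origin: centre of the underside, z up.
- beaker: the steel beaker: open straight-sided cup, 52 mm outer diameter, wall 3 mm, 70 mm tall, empty, about 0.12 kg. Stands upright at the start; origin: centre of the underside, z up.
- case: the cuvette case: closed white rectangular plastic box with a thin grey seam, 60 mm long (local x), 32 mm wide (local y), 45 mm tall, about 0.08 kg; it may be turned any way about the vertical. Stands upright at the start; origin: centre of the underside, z up.
- wide_bottle: not for the kits: a wide white plastic bottle, 66 mm in diameter, cap 56 mm in diameter, 126 mm tall (fatter and taller than the slim sample bottle). Stands upright at the start; origin: centre of the underside, z up.
- mortar: not for the kits: a white ceramic mortar, an open bowl 78 mm in diameter at the rim and 42 mm tall. Stands upright at the start; origin: centre of the underside, z up.
- cylinder: not for the kits: a white measuring cylinder, an open tube 28 mm in diameter on a round foot 60 mm in diameter, 130 mm tall. Stands upright at the start; origin: centre of the underside, z up.
Mind the look-alikes: they are no part of the job. What is shaped like the cylinder but black, blue or brown is not meant.

How it is judged:
At the end, for the whole second after the job is handed in: Bottle in the long tray's middle cell, jar and weight in its end cells; beaker and case in the short tray's cells; each upright (0.1 rad), on the cell floor (4 mm), within 28 mm of the cell centre in x and y, at rest. The three others within 30 mm of their start, upright (0.2 rad) (x of bottle in the frame of long_tray between -0.028 and 0.028 m and z of bottle in the frame of long_tray between 0.001 and 0.008 m and angle between each of bottle, jar, weight, beaker, case's own z axis and vertical below 0.1 rad and linear speed of each of bottle, jar, weight, beaker, case below 0.02 m/s and angular speed of each of bottle, jar, weight, beaker, case below 0.2 rad/s and x of jar in the frame of long_tray between -0.028 and 0.028 m and z of jar in the frame of long_tray between 0.001 and 0.008 m and x of weight in the frame of long_tray between -0.028 and 0.028 m and z of weight in the frame of long_tray between 0.001 and 0.008 m and x of beaker in the frame of short_tray between -0.028 and 0.028 m and z of beaker in the frame of short_tray between 0.001 and 0.008 m and x of case in the frame of short_tray between -0.028 and 0.028 m and z of case in the frame of short_tray between 0.001 and 0.008 m and y of bottle in the frame of long_tray between -0.028 and 0.028 m and ((y of jar in the frame of long_tray between 0.056 and 0.112 m and y of weight in the frame of long_tray between -0.112 and -0.056 m) or (y of jar in the frame of long_tray between -0.112 and -0.056 m and y of weight in the frame of long_tray between 0.056 and 0.112 m)) and ((y of beaker in the frame of short_tray between 0.014 and 0.07 m and y of case in the frame of short_tray between -0.07 and -0.014 m) or (y of beaker in the frame of short_tray between -0.07 and -0.014 m and y of case in the frame of short_tray between 0.014 and 0.07 m)) and distance of each of wide_bottle, mortar, cylinder from where it was at the start of the episode below 0.03 m and angle between each of wide_bottle, mortar, cylinder's own z axis and vertical below 0.2 rad); the robot touches nothing.
It fails at once if the wide bottle, the mortar or the measuring cylinder is carried off, shoved away by 50 mm or more, or knocked over ((distance of wide_bottle from where it was at the start of the episode above 0.05 m or angle between wide_bottle's own z axis and vertical above 0.6 rad) or (distance of mortar from where it was at the start of the episode above 0.05 m or angle between mortar's own z axis and vertical above 0.6 rad) or (distance of cylinder from where it was at the start of the episode above 0.05 m or angle between cylinder's own z axis and vertical above 0.6 rad)).
It also fails if it takes over 120 s, if anything falls off the work surface, if the arm or the gripper's body presses on something with over 40 N, if the wrist force passes 120 N, or if a joint passes its speed limit or range.

### The arm

A 6-joint arm with a two-finger parallel gripper is mounted at the origin on the work surface. World frame = base frame: x ahead of the robot, y to its left, z up, the work surface at z = 0. Lengths are in m, angles in rad, forces in N, time in s.
With the tool pointing down it reaches from about 0.3 to 0.825 m from the base axis. Payload 5.4 kg.
Tool frame: the origin (TCP) lies at the very end of the fingers, on their centre line; the grasp point (between the pads) lies 19 mm behind it; x points along the fingers, y is the direction in which the jaws open and shut, and the axes are right-handed (so a half turn about x gives the same grasp; the last joint's range is limited). The gripper opens to 92 mm and grips with 3 to 60 N. Pads are 20 mm wide; open, the fingers measure 128 mm over their backs; the gripper's body (75 mm by 189 mm) begins 69 mm behind the grasp point.
Start: joints at [-1.545, 0.158, 1.597, -0, 1.386, -0.21], TCP at [0.134, -0.559, 0.215] pointing down, gripper open.
Joint ranges: [-2.91, 2.91], [-0.94, 2.29], [0.18, 2.7], [-1.29, 4.43], [0.17, 2.64], [-3, 3]. Speed limits (rad/s): [2.57, 2.57, 3.14, 3.14, 3.14, 3.14].

### API

Orientations are given as a unit quaternion [w, x, y, z].
In Python, from bench import r gives the robot as it stands. The module is installed in compiled form; this text tells all that it offers. Calls block until the motion is done:
- r.move_to(position, orientation): joint-space move of the TCP to a pose.
- r.servo_line(position, orientation=None, feed=0.15): straight line of the TCP; orientation=None keeps the orientation; feed is the mean speed in m/s.
- r.move_j(angles): joint-space move.
- r.open() and r.grab(strength=None): open the fingers fully, or close them until they stop; strength is the grip in N (None keeps the last).
- r.pause(seconds).
- r.ik(position, orientation): joint angles nearest the present ones, or None.
- r.state(): the state.
- r.get_image(name): name is "scene" or "top" or "wrist"; returns the picture (384x512x3 uint8, red, green, blue); there is no depth.
- r.camera_params(name): a dict with "camera_matrix" (3x3 intrinsics, pixels), "R" (3x3) and "t" (3): a world point X has camera coordinates R X + t. Camera axes: x right, y down, z forward; pixel columns grow to the right and rows downward; lengths in m; the calibration is good to about 2 mm. A picture is of the moment at which its call begins: read the wrist's pose just before it. camera_params takes no time and is no camera call; for the wrist camera it gives the pose at the moment of the call.
A pose or a line that the arm cannot do raises r.PlanningError and nothing moves.
- r.sign_off(): hands the job in, once; it reports no verdict.
The state is a dict: "time_s": time; "joint_pos": joint angles; "qd": joint speeds; "effort": joint torques, N m; "ee_pos": TCP position; "tool_rot": TCP orientation; "force": force on the tool from outside, world axes, zero at the start; "torque": the same for the moment, N m; "width": opening from 0.0 (shut) to 1.0 (fully open).
Only numpy, scipy, OpenCV 4.12 (cv2) and the standard library are available. Lean on these libraries where they do the work, as an engineer would, in place of code of your own. Each camera call takes 0.05 s, during which the arm holds its last target. There are 200 camera calls.

## Working session

There is one attempt and no reset: what is moved stays moved. The work goes in short steps, each a Python script; the robot and the scene stay as the last script left them, time stands still between calls to the robot, and variables do not carry over. Pictures are saved under pics/ and viewed, about 12 in all and at most 16, crops included, and the job is handed in when it is done.

```bash
mkdir -p pics; python3 - <<'E'
from bench import r
import cv2,numpy as np
for n in("top","scene"):
    im=r.get_image(n); cv2.imwrite(f"pics/{n}0.png",cv2.resize(im[:,:,::-1],(800,600),interpolation=cv2.INTER_CUBIC)); np.save(f"{n}0.npy",im)
    c=r.camera_params(n); print(n,np.round(c["camera_matrix"],1).tolist(),np.round(c["R"],3).tolist(),np.round(c["t"],3).tolist(), np.round(-c["R"].T@c["t"],3))
s=r.state();print(s["time_s"],s["tool_rot"],s["ee_pos"])
E
```

```text
top [[450.0, 0.0, 257.1], [0.0, 450.0, 187.8], [0.0, 0.0, 1.0]] [[-0.01, -1.0, 0.015], [-0.99, 0.007, -0.143], [0.143, -0.016, -0.99]] [0.041, 0.551, 1.431] [0.342 0.059 1.495]
scene [[441.8, 0.0, 253.3], [0.0, 441.8, 191.7], [0.0, 0.0, 1.0]] [[0.864, 0.504, 0.015], [0.383, -0.636, -0.669], [-0.328, 0.584, -0.743]] [-0.49, -0.15, 1.648] [ 1.02  -0.811  1.131]
0.1 [ 0.0825739   0.70223985  0.08380968 -0.70215146] [ 0.13429971 -0.55849703  0.21370707]
```

View pics/top0.png

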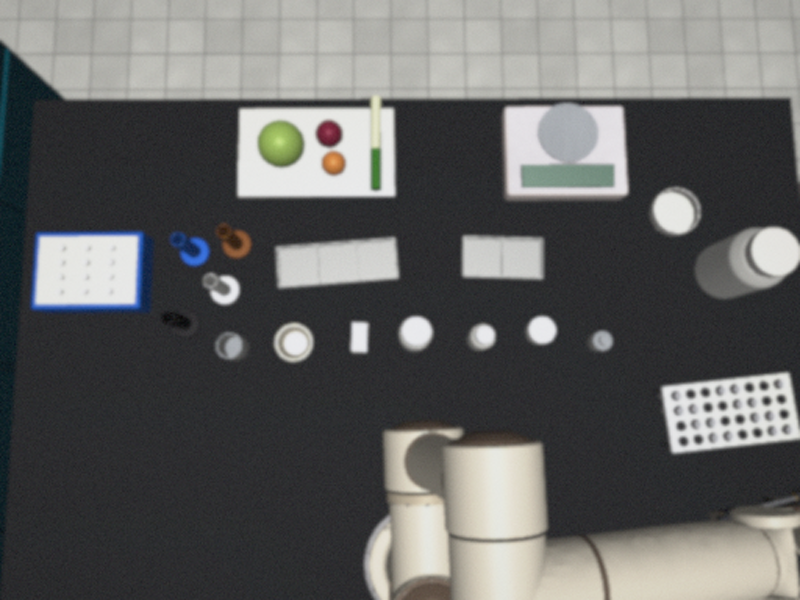

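View pics/scene0.png

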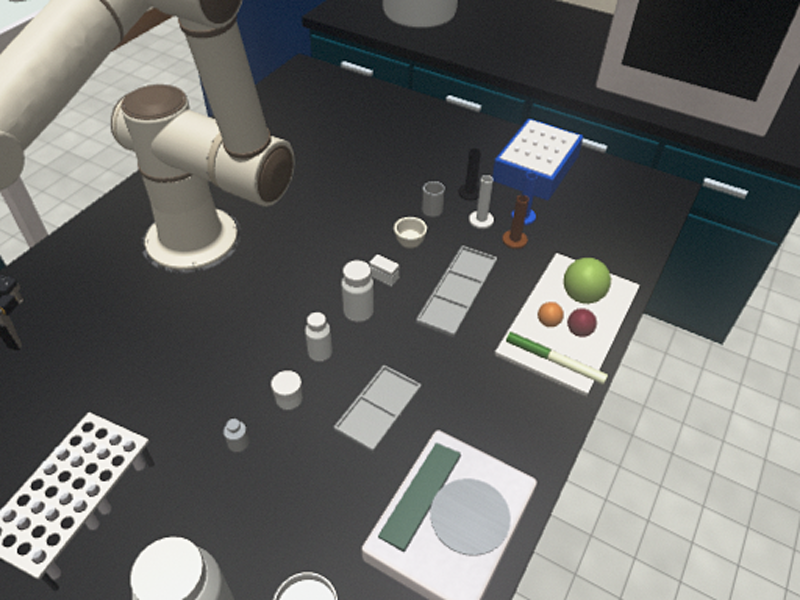

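The top view (800x600) reads as follows:

| Thing | Pixel | Note |
|---|---|---|
| Beaker | (230,346) | grey |
| Mortar | (294,342) | bowl, leave |
| Case | (359,337) | |
| Wide bottle | (416,333) | leave |
| Slim bottle | (483,336) | smaller cap |
| Jar | (542,330) | |
| Weight | (601,341) | grey, knob |
| White cylinder | (222,288) | leave; black, blue and brown look-alikes nearby |
| Long tray | (337,263) | |
| Short tray | (503,257) | |

Possible confusions:
- Slim bottle (483,336) with wide bottle (416,333), settled by size.
- Jar (542,330) with the wide bottle's cap or the mortar.
- Weight (601,341) with the beaker (230,346), which is open.

```bash
cat > h.py <<'E'
from bench import r
import cv2,numpy as np
def cast(cam,uv,z):
    K,R,t=cam["camera_matrix"],cam["R"],cam["t"]
    o=-R.T@t; d=(R.T@np.linalg.inv(K)@np.c_[np.reshape(uv,(-1,2)),np.ones(len(np.reshape(uv,(-1,2))))].T).T
    return (o+d*((z-o[2])/d[:,2])[:,None])[:,:2]
E
python3 - <<'E'
from h import *
im=np.load("top0.npy"); c=r.camera_params("top")
g=cv2.cvtColor(im,cv2.COLOR_RGB2GRAY)
zt=dict(beaker=(230,346,.07,75),case=(359,337,.045,120),bottle=(483,336,.105,190),jar=(542,330,.055,190),weight=(601,341,.065,75),wide=(416,333,.126,190),mortar=(294,342,.042,75),cyl=(222,288,.0,75),long=(337,263,.012,110),short=(503,257,.012,110))
for n,(u,v,z,th) in zt.items():
    m=(g>th).astype(np.uint8); _,lab=cv2.connectedComponents(m)
    l=lab[int(v*.64),int(u*.64)]
    if l==0: print(n,"no",g[int(v*.64),int(u*.64)]);continue
    ct=max(cv2.findContours((lab==l).astype(np.uint8),0,2)[0],key=cv2.contourArea)
    P=cast(c,ct[:,0].astype(float),z).astype(np.float32)
    (cx,cy),(w,h),a=cv2.minAreaRect(P); (ex,ey),R=cv2.minEnclosingCircle(P)
    print(n,"rect",np.round([cx,cy,w,h],4),round(a,1),"circ",np.round([ex,ey,R],4))
cv2.imwrite("pics/crop1.png",cv2.resize(im[140:240,90:420,::-1],None,fx=2.4,fy=2.4,interpolation=cv2.INTER_CUBIC))
w=r.get_image("wrist");cw=r.camera_params("wrist");s=r.state()
print("wristcam",-cw["R"].T@cw["t"]-s["ee_pos"],cw["R"].round(2).tolist(),cw["camera_matrix"].tolist())
E
```

```text
beaker rect [0.4421 0.3866 0.0589 0.0569] 45.5 circ [0.4422 0.3865 0.0312]
case rect [0.4609 0.1262 0.0354 0.0615] 89.9 circ [0.4609 0.1262 0.0341]
bottle rect [ 0.4569 -0.1259  0.0311  0.0344] 88.6 circ [ 0.4575 -0.126   0.019 ]
jar rect [ 0.473  -0.2521  0.0518  0.0484] 89.5 circ [ 0.472  -0.2515  0.0266]
weight rect [ 0.4487 -0.3694  0.0484  0.0415] 89.5 circ [ 0.4464 -0.3697  0.025 ]
wide rect [0.4646 0.0109 0.0546 0.0534] 62.8 circ [0.4642 0.0115 0.0285]
mortar rect [0.4511 0.263  0.0838 0.0838] 89.5 circ [0.4521 0.2615 0.0436]
cyl rect [0.5698 0.4251 0.0864 0.0669] 80.0 circ [0.5746 0.4245 0.0452]
long rect [0.6244 0.1743 0.0932 0.26  ] 4.1 circ [0.6248 0.1746 0.1355]
short rect [ 0.6332 -0.1819  0.1724  0.0926] 88.7 circ [ 0.6345 -0.1812  0.0959]
wristcam [0.0650783  0.01542594 0.17106718] [[0.23, -0.97, -0.0], [-0.94, -0.23, 0.24], [-0.23, -0.06, -0.97]] [[291.05756989164956, 0.0, 258.03463851275484], [0.0, 291.05756989164956, 190.90274904098538], [0.0, 0.0, 1.0]]
```

View pics/crop1.png

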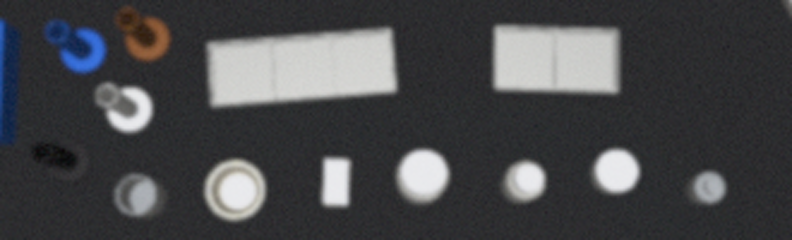

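The crop confirms the choices: slim bottle (525,180) with the small cap, wide bottle (423,178), jar (617,172), weight (709,187) with its knob, case (336,182), open beaker (137,195). The sizes agree. I'll take the weight first, with a wrist check on the way.

```bash
cat >> h.py <<'E'
from scipy.spatial.transform import Rotation as Ro
HOV=.24
def cell(tray,y):
    (cx,cy,a)=dict(long=(.6244,.1743,4.1),short=(.6332,-.1819,-1.3))[tray]; a=np.radians(a)
    return np.array([cx-np.sin(a)*y,cy+np.cos(a)*y]),a
def quat(p,th):
    best=None
    for t in(th,th+np.pi):
        c,s=np.cos(t),np.sin(t)
        q=Ro.from_matrix(np.array([[0,c,s],[0,s,-c],[-1,0,0.]])).as_quat()[[3,0,1,2]]
        j=r.ik(p,q)
        if j is not None and (best is None or abs(j[5])<abs(best[1][5])): best=(q,j)
    return best[0]
def hover(xy,th,z=HOV):
    p=[*xy,z]; q=quat(p,th); r.move_to(p,q); return q
def pick(xy,th,z,f):
    r.open(); hover(xy,th); r.servo_line([*xy,z],feed=.15); r.grab(f)
    s=r.state(); print("grab width mm",s["width"]*92,"F",np.round(s["force"],1))
    r.servo_line([*xy,HOV],feed=.2); print("lifted width",r.state()["width"]*92,"F",np.round(r.state()["force"],1))
def place(xy,th,z):
    hover(xy,th); r.servo_line([*xy,z+.035],feed=.18); r.servo_line([*xy,z+.0045],feed=.04)
    print("F",np.round(r.state()["force"],1)); r.open(); r.servo_line([*xy,HOV],feed=.2)
    print("t",r.state()["time_s"])
def snap(name):
    c=r.camera_params("wrist"); im=r.get_image("wrist"); cv2.imwrite(f"pics/{name}.png",im[:,:,::-1]); return im,c
def proj(c,P):
    x=c["R"]@np.array(P)+c["t"]; x=c["camera_matrix"]@x; return (x[:2]/x[2]).round(1)
E
python3 - <<'E'
from h import *
hover((.449,-.373),0)
im,c=snap("w1"); print(proj(c,[.449,-.373,.065]),proj(c,[.449,-.373,.0]),proj(c,[.472,-.2515,.055]),r.state()["time_s"])
E
```

```text
[259.1 175.3] [259.  166.7] [279.2  68.9] 1.575
```

View pics/w1.png

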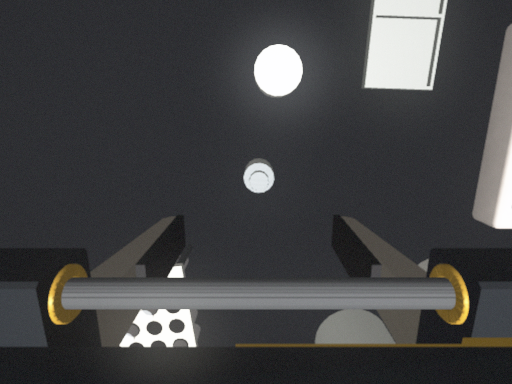

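The wrist view puts the knob at (259,180) against a predicted (259,175), so I shift the weight's y by -6 mm. The jar is at (278,70), as predicted. Picking the weight and jar now.

```bash
python3 - <<'E'
from h import *
pick((.449,-.378),0,.016,35)
xy,a=cell("long",-.084); place(xy,a,.016)
pick((.472,-.2515),0,.024,25)
xy,a=cell("long",.084); place(xy,a,.024)
im,c=snap("w2"); print(proj(c,[*xy,.059]),proj(c,[*cell("long",-.084)[0],.069]))
E
```

```text
grab width mm 39.2015553005566 F [1.2 0.1 0.5]
lifted width 39.44369577716254 F [ 0.2  0.2 -3.9]
F [ 0.5  0.2 -4.7]
t 11.8583
grab width mm 55.48850611961651 F [-0.1  0.5  0.7]
lifted width 55.33759410410566 F [-1.1  0.4 -2. ]
F [ 0.2  0.1 -2. ]
t 22.8167
[259.6 175.2] [259.3 300.9]
```

View pics/w2.png

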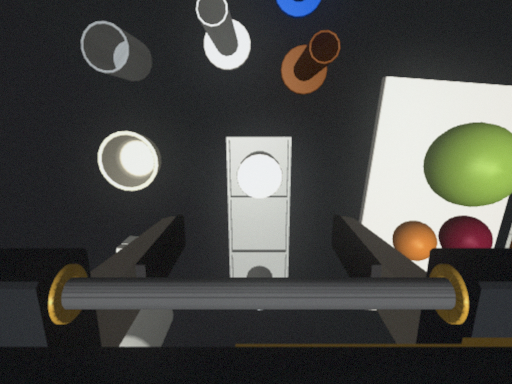

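The jar is upright in its cell at (260,176) and the weight is in the near end cell at (260,270). Everything else is untouched. Next are the bottle, then the case, then a closer look at the beaker.

```bash
python3 - <<'E'
from h import *
c0=None
pick((.4575,-.126),0,.028,25)
xy,a=cell("long",0); place(xy,a,.028)
pick((.461,.126),0,.016,20)
xy,a=cell("short",.042); place(xy,a,.016)
im,c=snap("w3"); print(proj(c,[*xy,.049]))
bx=(.442,.388); hover(bx,-np.pi/4)
im,c=snap("w4"); print(proj(c,[*bx,.07]),proj(c,[*bx,0]),r.state()["time_s"])
a=cv2.imread("pics/w3.png");b=cv2.imread("pics/w4.png");cv2.imwrite("pics/w34.png",cv2.resize(np.vstack([a[:290],b[:290]]),None,fx=1,fy=1))
E
```

```text
grab width mm 48.995275094274106 F [-0.  -0.3  0.7]
lifted width 49.26053990786388 F [ 0.4  0.  -1.9]
F [-0.1 -0.4 -1.1]
t 33.4083
grab width mm 60.47794673582326 F [-0.1  0.   1.2]
lifted width 60.33311776504158 F [ 0.4  0.2 -1. ]
F [-0.2 -0.1 -0.8]
t 43.0167
[259.5 174.2]
[257.6 176.5] [257.7 167. ] 45.1417
```

View pics/w34.png

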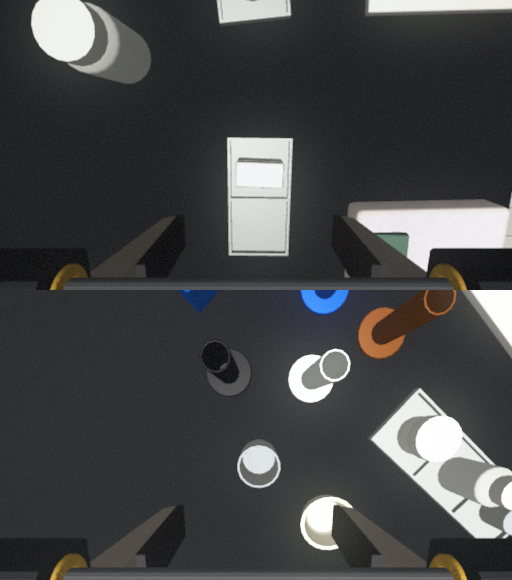

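Upper picture: the case is in the short tray cell at (260,174). Lower picture: the beaker rim is at (259,176), as predicted, and the diagonal jaw line is clear of the cylinder and mortar.

```bash
python3 - <<'E'
from h import *
pick((.442,.387),-np.pi/4,.028,20)
xy,a=cell("short",-.042); place(xy,a,.028)
im,c=snap("w5"); print(proj(c,[*xy,.074]))
r.move_to([.3,-.35,.35],quat([.3,-.35,.35],0))
top=r.get_image("top"); sc=r.get_image("scene")
a=top[140:240,90:420,::-1]; b=sc[100:310,170:400,::-1]
cv2.imwrite("pics/f1.png",cv2.resize(a,None,fx=2.4,fy=2.4,interpolation=cv2.INTER_CUBIC))
cv2.imwrite("pics/f2.png",cv2.resize(b,None,fx=2.8,fy=2.8,interpolation=cv2.INTER_CUBIC))
print(r.state()["time_s"])
E
```

```text
grab width mm 51.98735028127384 F [ 0.4 -0.8  0.3]
lifted width 52.28255161541219 F [-0.4 -0.5 -1.6]
F [-0.4 -0.4 -0.5]
t 55.3167
[259.4 178.2]
56.8583
```

View pics/f1.png

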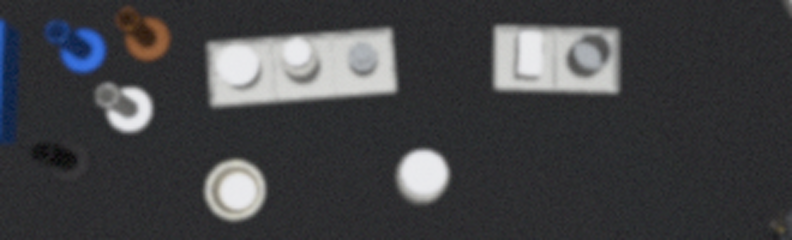

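View pics/f2.png

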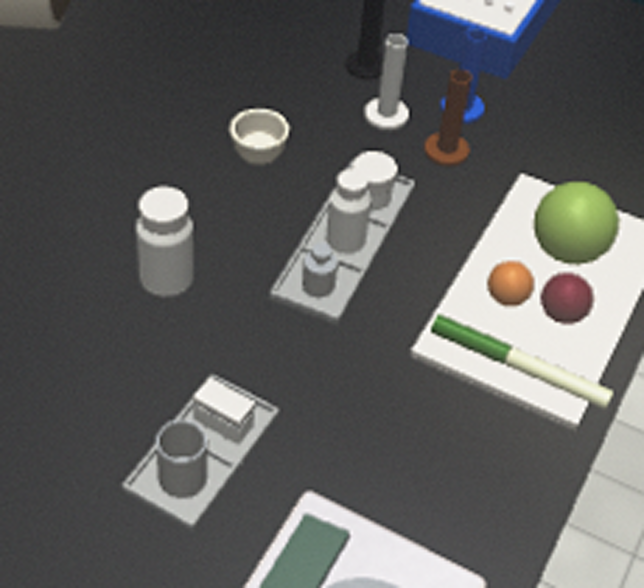

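View pics/w5.png

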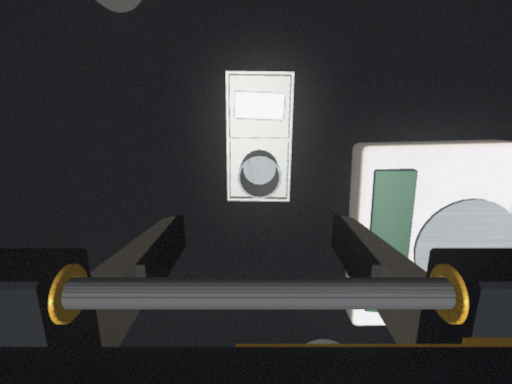

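All five things stand upright near the centres of their cells: jar (238,65), bottle (298,55), weight (362,58), case (530,53) and beaker (588,54) in the top crop. The mortar, wide bottle and cylinder are at the same pixels as at the start.

```bash
python3 -c "
from bench import r
r.pause(.5); print(r.sign_off(), r.state()['time_s'])"
```

```text
the job is handed in; nothing more can be done
the job is handed in; nothing more can be done
```

Both kits are made up and the job is handed in, at about 57 s on the robot's clock.

- **Long tray:** the slim bottle is in the middle cell, with the jar and the weight in the two end cells.
- **Short tray:** it holds the case and the beaker.

**Grips:** every grip closed within about 1 mm of the expected width, and the recorded forces stayed below 5 N.

**Last checks:** top, scene and wrist pictures show all five things upright near their cell centres. The mortar, wide bottle and cylinder are at their starting pixels. These checks were by eye: I did not measure final tilts or offsets in numbers.

**Disagreement found:** the only one was the weight's first position, about 6 mm off in y. I corrected it from a wrist picture before gripping. No check failed.

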